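Zero the gauge, then hold the belt tensioner past its click

TASK

Check the sprung belt tensioner on its test stand: first zero the gauge by pressing the yellow button on the white gauge box fully down and letting it come up again, while the tensioner arm is still at rest. Then push the arm by its blue roller back, away from you, past the click of the red ratchet pawl, and hold it there against its spring with the fingers, its red pointer over the green band and clear of the end stop, for the reading; the program finishes while still holding it there. Leave the loose things on the bench alone.

Things in the scene. Friction and masses are not known exactly. Their poses are not given: they have to be found in the camera images.
- test_stand: fixed grey plate 150 x 200 x 12 mm (its x, y, z); origin at the centre of its underside on the worktop, z up. The arm's upright pivot axis stands at (0, -75 mm). Arm bar: 18 mm wide, 40 to 50 mm above the worktop. Two black stop pins (9 mm thick, 56 mm high) stand 62 mm from the pivot, one at each end of the arm's swing. Scale of white blocks with a green band under the pointer
- pivot (a point): point on the arm's pivot axis, 70 mm above the worktop (the hub ends at 63 mm); it does not move with the arm
- tension_arm (a joint): arm angle, rad; grows clockwise from above, roller moving to the stand's +x (away from the robot). At q the arm points along (sin(q-0.5), cos(q-0.5)) in the stand's x, y. 0 = at rest on the rest stop; a spring drives it back to 0 (at the roller 5 N at 0, 9 N at 0.8). Pawl clicks at about 0.63; let go later, the arm rests on it at about 0.6. Green band 0.68 to 0.88; end stop 1.0
- roller_top (a point): centre of the top of the blue idler roller on the arm's end, 93 mm above the worktop and 120 mm from the pivot axis. The roller is an upright cylinder 32 mm in diameter from 50 to 90 mm above the worktop (with a steel cap 18 mm in diameter up to 93 mm), fixed to the arm; the fingers can push its side or grip it from above
- pawl (a joint): red sprung ratchet pawl under the arm, 80 mm from the pivot, rad; 0 = up, grows to about 0.25 while the arm's lug presses it down in passing (adding a few N of resistance), and snaps back to 0 at the click. It stays lower than 40 mm above the worktop
- gauge_box: fixed white gauge box 72 x 95 mm, top 43 mm above the worktop; origin at the centre of its underside; dark display on its -x side, black rubber ribs on the +y half of its top, yellow button on the -y half
- zero_button_top (a point): centre of the top of the yellow button (26 mm in diameter, in a black collar 42 mm in diameter), 65 mm above the worktop when up; it moves with the button
- zero_button (a joint): travel of the yellow button, m: 0 = up, 0.006 = fully down (5 N); it springs up by itself
- wax_tin: loose round tin with yellow lid, 66 mm in diameter, 27 mm high; origin at the centre of its underside; a bystander
- pliers: loose pliers with red grips, 50 x 145 x 10 mm; origin at the centre of the underside; a bystander
- green_bar: loose dark green bar of polishing compound, 36 x 60 x 30 mm; origin at the centre of the underside; a bystander
- red_bar: loose dark red bar of polishing compound, 34 x 100 x 30 mm; origin at the centre of the underside; a bystander
- parts_dish: loose round dish with small parts, 49 mm in diameter, 11 mm high; origin at the centre of the underside; a bystander

How it is judged:
On the way, in this order (a step that is already met when the one before it is completed fails the run):
1. the zero button is fully down with the arm at rest (value of joint zero_button above 0.005 m and value of joint tension_arm below 0.1 rad), for 0.05 s.
2. the button is up again, the arm still at rest (value of joint zero_button below 0.001 m and value of joint tension_arm below 0.1 rad), for 0.1 s.
3. the arm is past the click and the pawl has snapped up behind it (value of joint tension_arm above 0.64 rad and value of joint pawl below 0.05 rad), for 0.2 s.
At the end, for the whole second after the job is handed in: the fingers still press on the tensioner with more than 3 N and hold it still, past the click with the pawl up behind it (pawl below 0.05 rad), pointer on the green band to within about 0.03 rad (arm between 0.65 and 0.92 rad, so neither resting on the pawl nor on the end stop), and the button is up (value of joint tension_arm between 0.65 and 0.92 rad and value of joint pawl below 0.05 rad and value of joint zero_button below 0.001 m and contact force between the fingers and test_stand above 3 N and velocity of joint tension_arm between -0.1 and 0.1 rad/s); the arm keeps its last pose, push and grip.
It fails at once if wax tin disturbed (moved more than 20 mm) (distance of wax_tin from where it was at the start of the episode above 0.02 m).
It fails at once if pliers disturbed (moved more than 20 mm) (distance of pliers from where it was at the start of the episode above 0.02 m).
It fails at once if green bar disturbed (moved more than 20 mm) (distance of green_bar from where it was at the start of the episode above 0.02 m).
It fails at once if red bar disturbed (moved more than 20 mm) (distance of red_bar from where it was at the start of the episode above 0.02 m).
It fails at once if parts dish disturbed (moved more than 20 mm) (distance of parts_dish from where it was at the start of the episode above 0.02 m).
It also fails if it takes over 37 s, if anything falls off the work surface, if the arm or the gripper's body presses on something with over 40 N, if the wrist force passes 120 N, or if a joint passes its speed limit or range.

ROBOT

A 6-joint arm with a two-finger parallel gripper is mounted at the origin on a cart in front of the work surface, level with it; the furniture and walls round the work are solid. World frame = base frame: x ahead of the robot, y to its left, z up, the work surface at z = 0. Lengths are in m, angles in rad, forces in N, time in s.
With the tool pointing down it reaches from about 0.375 to 0.825 m from the base axis. Payload 5.5 kg.
Tool frame: the origin (TCP) lies midway between the tips of the shut fingers; the grasp point (between the pads) lies 19 mm behind it; z points along the fingers, y is the line along which they close (so a half turn about z gives the same grasp; the last joint's range is limited). The gripper opens to 85 mm and grips with 20 to 120 N. Pads are 22 mm wide; open, the fingers measure 114 mm over their backs; the gripper's body (76 mm by 85 mm) begins 54 mm behind the grasp point. The pads swing forward as they close: fully open they stand 13 mm farther back than shut.
Start: joints at [1.27, 0.314, -0.047, 1.21, 0, 1.571], TCP at [0.178, 0.573, 0.231] pointing down, gripper open.
Joint ranges: [-2.67, 2.67], [-0.69, 1.73], [-1.03, 1.25], [-2.08, 2.16], [-1.42, 1.45], [-3.14, 3.14]. Speed limits (rad/s): [2.39, 2.39, 3.01, 3.14, 3.14, 3.14].

INTERFACE

Orientations are given as a 3x3 rotation matrix whose columns are the frame's x, y, z axes.
In Python, from workcell import manip gives the robot as it stands.
- The arm moves only by the tool step_arm, never from a script. Its argument "moves" is a list of rows, each a list of 4 numbers: the shift along the tool's x, y, z in m, then the turn about the tool's z in degrees. A call has 1 to 12 rows; each row shifts and turns the commanded pose from where the row before left it, along the tool's axes as they then stand; what a row does not reach is not made up. A row lasts 1/10 s, in which the tool goes at most 50 mm and 8.59 degrees, less where a joint would pass 70% of its speed; a pose out of reach is approached as far as the arm can. A call with a gripper value outside its range is refused whole. "gripper" is the opening in per cent of the stroke, from 0 (shut) to 100 (fully open), set as the call begins (left out, the last holds). The fingers move at their own pace and stop on an object; "newtons" is the grip in N (left out, the last holds). Time passes only in rows, so rows that do not move let the fingers close. It gives the time, the measured TCP pose, the force, the opening and the grip force at its end, in the units of the state.
- manip.get_state(): the state, without advancing time (a new reading comes with each control period).
- manip.grab_frame(name): name is "scene" or "top" or "wrist"; returns a dict with "img" (384x512x3 uint8, red, green, blue), "fx", "fy", "cx", "cy" (pixels), "dist" ([k1, k2, p1, p2, k3] as OpenCV has them; the pictures are not rectified), "R" (3x3) and "t" (3): a world point X has camera coordinates R X + t; the wrist camera has in their place "T_tool_cam" (4x4, takes a point from camera to tool coordinates, whose origin is the TCP and whose axes are the flange's). Camera axes: x right, y down, z forward; pixel columns grow to the right and rows downward; lengths in m; the calibration is good to about 2 mm. A picture is of the moment at which its call begins: read the wrist's pose just before it. There is no depth.
- manip.close_job(): hands the job in; it is judged then, once.
The state is a dict: "t": time; "q": joint angles; "joint_vel": joint speeds; "joint_efforts": joint torques, N m; "ee_pos": TCP position; "orientation": TCP orientation; "wrist_force": force on the tool from outside, world axes, zero at the start; "wrist_torque": the same for the moment, N m; "gripper_width": finger opening in m; "grasp_force": force on a finger pad.
Only numpy, scipy, OpenCV 4.12 (cv2) and the standard library are available. Lean on these libraries where they do the work, as an engineer would, in place of code of your own. Each camera call takes 0.05 s, during which the arm holds its last target. There are 200 camera calls.

## Working session

There is one attempt and no reset: what is moved stays moved. The work goes in short steps, Python scripts to look and compute and a tool call to move; the robot and the scene stay as the last step left them, time stands still between calls to the robot, and variables do not carry over. Pictures are saved under pics/ and viewed, at most 10 in all, crops included, and the job is handed in when it is done.

Besides the shell and the picture viewer there is one more tool, called after "Emit:" as name(argument=value, ...), one argument or row to a line, values as JSON. step_arm: Moves the arm, as the interface text tells. Its arguments: {"type":"object","properties":{"moves":{"type":"array"},"gripper":{"type":"number"},"newtons":{"type":"number"}},"required":["moves"]}

```bash
mkdir -p pics; cat > h.py <<'E'
import numpy as np,cv2
from workcell import manip
def grab(n):
    s=manip.get_state(); f=manip.grab_frame(n)
    if 'T_tool_cam' in f:
        T=np.eye(4);T[:3,:3]=np.array(s['orientation']).reshape(3,3);T[:3,3]=s['ee_pos'];T=T@np.array(f['T_tool_cam'])
        Rc,c=T[:3,:3],T[:3,3]
    else:
        R=np.array(f['R']);Rc=R.T;c=-R.T@np.array(f['t'])
    return f,Rc,c
def ray(f,Rc,c,uv,z):
    K=np.array([[f['fx'],0,f['cx']],[0,f['fy'],f['cy']],[0,0,1]])
    p=cv2.undistortPoints(np.array([[uv]],float),K,np.array(f['dist'],float))[0,0]
    d=Rc@np.array([p[0],p[1],1]); return c+d*(z-c[2])/d[2]
def save(f,n): cv2.imwrite('pics/'+n,f['img'][:,:,::-1])
def blobs(img,lo,hi,amin=30):
    h=cv2.cvtColor(img,cv2.COLOR_RGB2HSV);m=cv2.inRange(h,np.array(lo),np.array(hi))
    n,l,s,c=cv2.connectedComponentsWithStats(m)
    return [(c[i].round(1).tolist(),s[i].tolist()) for i in range(1,n) if s[i][4]>=amin]
E
python3 - <<'E'
from h import *
s=manip.get_state();print(s['t'],np.round(s['orientation'],3).tolist())
a=grab('top');b=grab('scene')
im=np.vstack([a[0]['img'],b[0]['img']])
save(a[0],'top.png');save(b[0],'scene.png')
print(a[2],b[2])
for n,x in(('top',a),('scene',b)):
  print(n,'yellow',blobs(x[0]['img'],(20,120,100),(35,255,255)));print('blue',blobs(x[0]['img'],(100,120,60),(130,255,255)))
E
```

```text
0.0 [[-0.955, 0.296, -0.001], [0.296, 0.955, -0.002], [0.0, -0.002, -1.0]]
[ 0.37415022 -0.06266355  1.15955229] [-0.05497594 -0.48452361  0.79172548]
top yellow [([280.6, 230.7], [269, 219, 24, 24, 442]), ([119.9, 228.1], [115, 223, 11, 11, 100])]
blue [([183.1, 192.8], [176, 186, 13, 14, 92]), ([196.6, 230.7], [182, 220, 31, 23, 328]), ([215.2, 236.2], [210, 231, 11, 11, 47]), ([216.8, 266.7], [209, 259, 16, 17, 118])]
scene yellow [([164.7, 166.2], [161, 163, 9, 7, 48]), ([266.5, 236.8], [256, 228, 22, 19, 332])]
blue [([220.5, 169.9], [216, 163, 10, 14, 93])]
```

View pics/top.png

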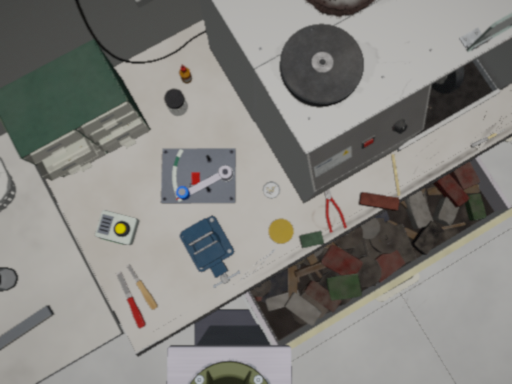

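View pics/scene.png

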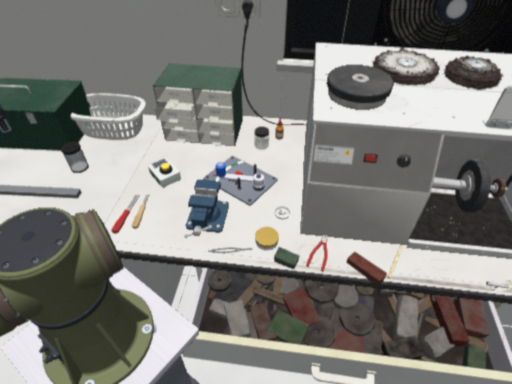

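The top view shows the roller at (183,193), the hub at (225,172) and the button at (121,229). A blue vice stands in front of the stand at (207,243), and the loose things lie to the right.

```bash
python3 - <<'E'
from h import *
a=grab('top');b=grab('scene')
P=lambda x,uv,z:ray(*x,uv,z).round(4)
print('btn',P(a,(119.9,228.1),.065),P(b,(164.7,166.2),.065))
print('roll',P(a,(183.1,192.8),.085),P(b,(220.5,169.9),.07))
print('piv',P(a,(225,172),.063))
for u in [(162,150),(236,150),(236,203),(162,203)]: print('corner',P(a,u,.012))
for u in [(183,222),(215,217),(234,258),(212,275),(190,262),(226,279)]: print('vice',P(a,u,.08))
for u in [(84,60),(148,130),(52,178),(176,99),(184,72)]: print('cab',P(a,u,.1))
w=grab('wrist');save(w[0],'w0.png')
x=cv2.resize(a[0]['img'][130:290,80:260],None,fx=4,fy=3.75,interpolation=2)
cv2.imwrite('pics/crop.png',x[:,:,::-1])
E
```

```text
btn [0.4513 0.2734 0.065 ] [0.449  0.2687 0.065 ]
roll [0.5383 0.1129 0.085 ] [0.5404 0.1129 0.07  ]
piv [0.5958 0.01   0.063 ]
corner [0.6668 0.1847 0.012 ]
corner [ 0.6669 -0.0158  0.012 ]
corner [ 0.5221 -0.0167  0.012 ]
corner [0.522  0.1804 0.012 ]
vice [0.4655 0.1123 0.08  ]
vice [0.4781 0.0328 0.08  ]
vice [ 0.3768 -0.0153  0.08  ]
vice [0.3355 0.0383 0.08  ]
vice [0.367  0.0928 0.08  ]
vice [0.3259 0.0039 0.08  ]
cab [0.8823 0.374  0.1   ]
cab [0.696  0.2025 0.1   ]
cab [0.573  0.4365 0.1   ]
cab [0.7775 0.1341 0.1   ]
cab [0.8498 0.1154 0.1   ]
```

View pics/w0.png

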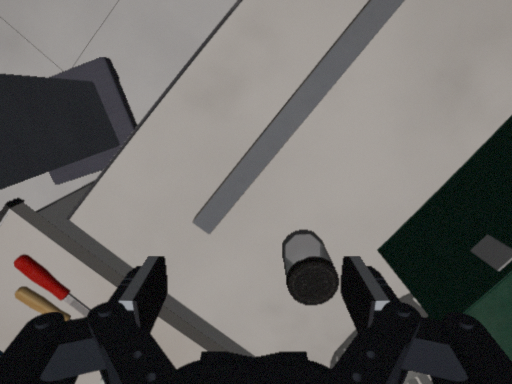

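View pics/crop.png

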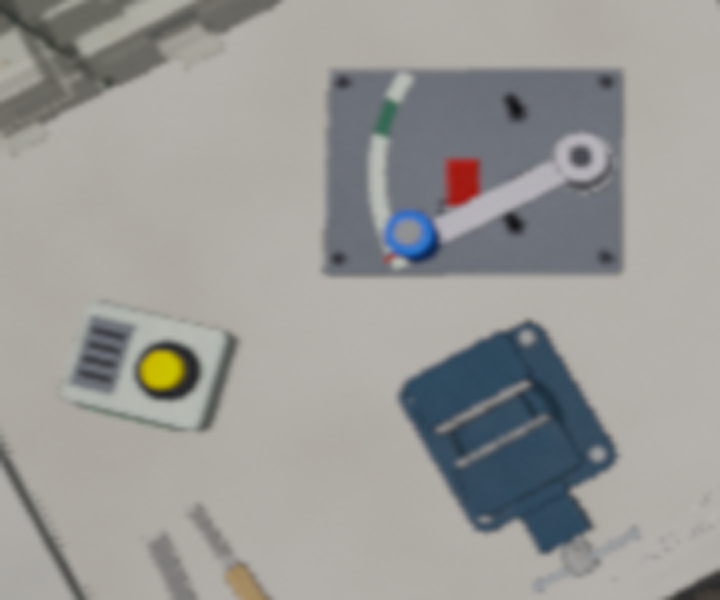

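The wrist view shows no scene targets yet. The crop confirms the stand is aligned with the world axes and the rest pose fits. I'll shut the fingers and move above the button.

Emit:
step_arm(
  moves=[
    [0,0,0,-8.59],
    [0,0,0,-8.59],
    [-0.034,-0.038,0,0],
    [-0.034,-0.038,0,0],
    [-0.034,-0.038,0,0],
    [-0.034,-0.038,0,0],
    [-0.034,-0.038,0,0],
    [-0.034,-0.038,0,0],
    [-0.034,-0.038,0,0],
    [-0.034,-0.038,0,0],
    [0,0,0.03,0],
    [0,0,0.03,0],
  ],
  gripper=0,
)

```text
t: 1.45
ee_pos: [0.4462, 0.2736, 0.1714]
orientation: [[-1.0, 0.005, 0.002], [0.005, 1.0, 0.002], [-0.002, 0.002, -1.0]]
wrist_force: [-0.3, 0.8, -1.0]
gripper_width: -0.0001
grasp_force: 0.0
```

```bash
python3 - <<'E'
from h import *
w=grab('wrist');save(w[0],'w1.png');s=manip.get_state()
print(s['ee_pos'],np.round(s['orientation'],3).tolist(),s['t'],s['wrist_force'])
for n,l in (('y',(20,120,80)),):
  for c,st in blobs(w[0]['img'],l,(35,255,255),200): print(n,c,st,ray(*w,c,.065).round(4))
for c,st in blobs(w[0]['img'],(100,150,80),(125,255,255),150): print('b',c,st,ray(*w,c,.08).round(4))
E
```

```text
[0.44269711 0.27227758 0.16589662] [[-1.0, 0.003, -0.005], [0.003, 1.0, -0.003], [0.005, -0.003, -1.0]] 1.5 [-2.48460287 -1.06453932 -4.36304676]
y [254.4, 200.3] [240, 186, 30, 29, 676] [0.4513 0.2742 0.065 ]
b [81.3, 301.5] [64, 289, 34, 29, 460] [0.5457 0.1112 0.08  ]
```

View pics/w1.png

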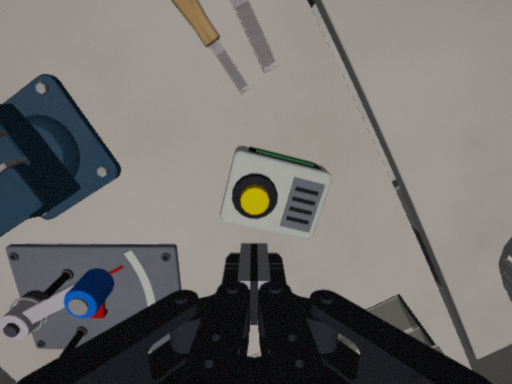

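The wrist view shows the button at (254,200), which puts it at (0.451, 0.2735). Next I descend to just above it.

Emit:
step_arm(
  moves=[
    [-0.007,0.001,0.03,0],
    [0,0,0.03,0],
    [0,0,0.025,0],
    [0,0,0.01,0],
    [0,0,0,0],
    [0,0,0,0],
  ],
)

```text
t: 2.1
ee_pos: [0.4518, 0.2762, 0.0774]
orientation: [[-1.0, 0.001, 0.001], [0.001, 1.0, 0.001], [-0.001, 0.001, -1.0]]
wrist_force: [-0.2, 0.1, 0.3]
gripper_width: -0.0
grasp_force: 0.0
```

Emit:
step_arm(
  moves=[
    [0,-0.002,0.01,0],
    [0,0,0.005,0],
    [0,0,0.004,0],
    [0,0,0.002,0],
    [0,0,0,0],
    [0,0,0,0],
    [0,0,0,0],
  ],
)

```text
t: 2.8
ee_pos: [0.4523, 0.2742, 0.0586]
orientation: [[-1.0, 0.001, 0.003], [0.001, 1.0, 0.001], [-0.003, 0.001, -1.0]]
wrist_force: [-6.7, -4.7, 29.3]
gripper_width: -0.0002
grasp_force: 14.6
```

Button is fully down against its stop. Release it, and go above the near side of the roller.

Emit:
step_arm(
  moves=[
    [0,0,-0.02,0],
    [0,0,-0.04,0],
    [0,0,-0.04,0],
    [-0.01,-0.04,0,0],
    [-0.01,-0.04,0,0],
    [-0.01,-0.04,0,0],
    [-0.01,-0.035,0,0],
    [0,0,0,0],
    [0,0,0,0],
  ],
)

```text
t: 3.7
ee_pos: [0.491, 0.1181, 0.1552]
orientation: [[-1.0, 0.003, -0.0], [0.003, 1.0, 0.0], [0.0, 0.0, -1.0]]
wrist_force: [-0.1, 0.3, 0.6]
gripper_width: -0.0
grasp_force: 0.0
```

```bash
python3 - <<'E'
from h import *
w=grab('wrist');save(w[0],'w2.png');s=manip.get_state()
print(s['ee_pos'],s['t'],s['wrist_force'])
for c,st in blobs(w[0]['img'],(100,150,80),(125,255,255),150): print('b',c,st,ray(*w,c,.08).round(4))
E
```

```text
[0.4908478  0.11885849 0.15519034] 3.75 [-0.31432218 -0.31040575  0.21391609]
```

View pics/w2.png

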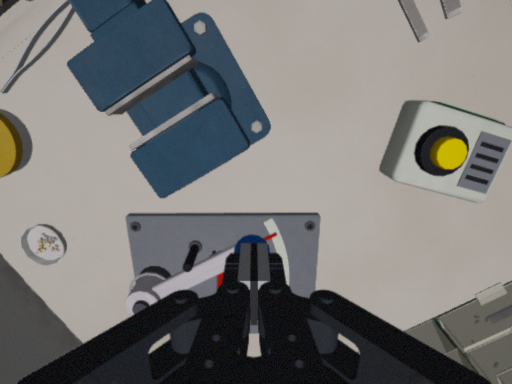

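The fingers at (252,245) line up with the roller just beyond. The vice jaws lie clear on the near side. Next I lower beside the roller.

Emit:
step_arm(
  moves=[
    [0,0.001,0.03,0],
    [0,0,0.03,0],
    [0,0,0.02,0],
    [0,0,0.009,0],
    [0,0,0,0],
    [0,0,0,0],
  ],
)

```text
t: 4.35
ee_pos: [0.4915, 0.1204, 0.067]
orientation: [[-1.0, -0.0, 0.001], [-0.0, 1.0, 0.0], [-0.001, 0.0, -1.0]]
wrist_force: [0.3, -0.0, 1.6]
gripper_width: -0.0003
grasp_force: 0.0
```

Emit:
step_arm(
  moves=[
    [-0.01,0,0,0],
    [-0.01,0,0,0],
    [-0.01,0,0,0],
    [-0.01,0,0,0],
    [0,0,0,0],
  ],
)

```text
t: 4.85
ee_pos: [0.5297, 0.121, 0.0657]
orientation: [[-1.0, 0.0, -0.005], [0.0, 1.0, 0.003], [0.005, 0.003, -1.0]]
wrist_force: [-7.7, 4.3, 2.7]
gripper_width: 0.0004
grasp_force: 4.1
```

Contact is good. I'll continue to about 0.602.

Emit:
step_arm(
  moves=[
    [-0.01,0,0,0],
    [-0.01,0,0,0],
    [-0.01,0,0,0],
    [-0.01,0,0,0],
    [-0.01,0,0,0],
    [-0.008,0,0,0],
    [-0.008,0,0,0],
    [-0.006,0,0,0],
    [0,0,0,0],
    [0,0,0,0],
    [0,0,0,0],
  ],
)

```text
t: 5.95
ee_pos: [0.6003, 0.1197, 0.0654]
orientation: [[-1.0, 0.001, -0.006], [0.001, 1.0, 0.001], [0.006, 0.001, -1.0]]
wrist_force: [-9.8, 0.6, 1.5]
gripper_width: 0.0
grasp_force: 4.4
```

```bash
python3 - <<'E'
from h import *
s=manip.get_state();print(s['ee_pos'],s['t'],s['wrist_force'])
a=grab('top');b=grab('scene')
for c,st in blobs(a[0]['img'],(100,120,60),(130,255,255)): print('b',c,st,ray(*a,c,.085).round(4))
for c,st in blobs(b[0]['img'],(100,120,60),(130,255,255)): print('s',c,st,ray(*b,c,.07).round(4))
x=cv2.resize(a[0]['img'][130:230,130:260],None,fx=3,fy=3,interpolation=2);y=cv2.resize(b[0]['img'][130:230,170:300],None,fx=3,fy=3,interpolation=2)
cv2.imwrite('pics/c3.png',np.hstack([x,y])[:,:,::-1])
E
```

```text
[0.60033734 0.11970264 0.06537883] 5.95 [-9.78521512  0.63109617  1.50114583]
b [200.1, 228.7] [190, 221, 23, 17, 176] [0.4485 0.0688 0.085 ]
```

View pics/c3.png

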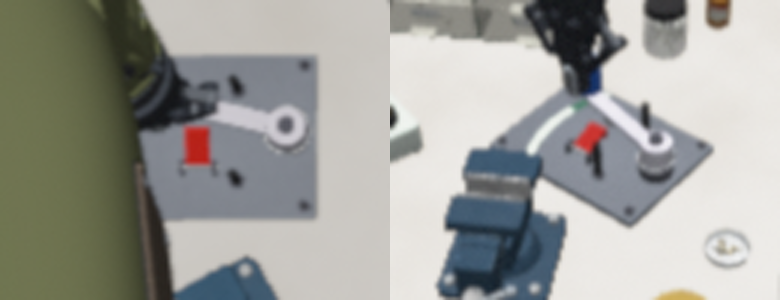

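The crop shows the bar pointing about 0.25–0.28 rad past the stand's y axis, so q is about 0.75–0.78. That is mid-green band, clear of the far stop pin and past the red pawl. The push is about 9.8 N and steady, so I hand in.

```bash
python3 -c "
from workcell import manip
print(manip.close_job())"
```

```text
the job is handed in; nothing more can be done
None
```

I zeroed the gauge with the arm at rest, then pushed the arm past the click and handed the job in while holding it at about 0.77 rad, mid-green band, with about 9.8 N; no verdict came back, and the pawl snapping up is inferred from the arm angle, not seen.

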